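# Clamp a glass bar gently in a cam fixture

### The arm

A 6-joint arm with a two-finger parallel gripper is mounted at the origin on a cart in front of the work surface, level with it; the furniture and walls round the work are solid. World frame = base frame: x ahead of the robot, y to its left, z up, the work surface at z = 0. Lengths are in m, angles in rad, forces in N, time in s.
With the tool pointing down it reaches from about 0.325 to 0.775 m from the base axis. Payload 5.5 kg.
Tool frame: the origin (TCP) lies on the centre line of the jaws, within the pads' length; the fingertips stand 22 mm ahead of it and the grasp point (between the pads) lies 3 mm ahead of it; z points along the fingers, y is the line along which they close (so a half turn about z gives the same grasp; the last joint's range is limited). The gripper opens to 88 mm and grips with 3 to 60 N. Pads are 20 mm wide; open, the fingers measure 115 mm over their backs; the gripper's body (75 mm by 178 mm) begins 61 mm behind the grasp point.
Start: joints at [-1.373, 0.091, 1.231, -0, 1.82, -0.057], TCP at [0.151, -0.581, 0.245] pointing down, gripper open.
Joint ranges: [-2.87, 2.87], [-0.86, 2.18], [0.17, 2.46], [-1.51, 4.65], [0.06, 2.69], [-2.65, 2.65]. Speed limits (rad/s): [2.57, 2.57, 3.01, 3.14, 3.14, 3.14].

### API

Orientations are given as a unit quaternion [w, x, y, z].
In Python, from station import robot, solver, viewer, job gives the robot as it stands. Calls block until the motion is done:
- robot.move_to(position, orientation): joint-space move of the TCP to a pose.
- robot.move_linear(position, rot=None, feed=0.15, guard=None): straight line of the TCP; rot=None keeps the orientation; feed is the mean speed in m/s. With guard (N) it stops when the force on the tool has changed by that much, and returns True; else False.
- robot.set_joints(angles): joint-space move.
- robot.grip(opening, effort=None): finger opening in m; effort is the grip in N (None keeps the last); returns when the fingers have stopped.
- robot.hold(seconds).
- solver.ik(position, orientation): joint angles nearest the present ones, or None.
- robot.sense(): the state.
- viewer.camera(name): name is "scene" or "top" or "wrist"; returns a dict with "img" (480x640x3 uint8, red, green, blue), "intrinsics" (3x3 intrinsics, pixels), "rvec" (rotation vector, rad) and "tvec" (3), from world to camera coordinates, as OpenCV has them. Camera axes: x right, y down, z forward; pixel columns grow to the right and rows downward; lengths in m; the calibration is good to about 2 mm. A picture is of the moment at which its call begins. There is no depth.
A pose or a line that the arm cannot do raises robot.Unreachable and nothing moves.
- job.sign_off(): hands the job in; it is judged then, once.
The state is a dict: "clock": time; "joints": joint angles; "qvel": joint speeds; "tau": joint torques, N m; "ee_pos": TCP position; "tool_rot": TCP orientation; "force": force on the tool from outside, world axes, zero at the start; "torque": the same for the moment, N m; "width": finger opening in m; "grasp_force": force on a finger pad.
Only numpy, scipy, OpenCV 4.12 (cv2) and the standard library are available. Lean on these libraries where they do the work, as an engineer would, in place of code of your own. Each camera call takes 0.05 s, during which the arm holds its last target. There are 200 camera calls.

### The job

Pick up the glass bar with a light grip, lay it gently and centred on the two rubber cushions of the aluminium fixture, along the two round stops, and let go. Then slide the stiff jaw up by its fin, feeling for the moment when its sprung white pad has just brought the bar to rest against both stops with a light touch, and only then turn the cam lever its full quarter turn to tighten the pad. Glass chips: never squeeze it hard, knock it or press it hard with the jaw, and leave the other things on the table where they are.

Things in the scene. Friction and masses are not known exactly. Their poses are not given: they have to be found in the camera images.
- glass: Clear glass bar, 120 (x) x 36 (y) x 32 mm (z), white ground ends, about 0.34 kg (0.27 to 0.43), lying loose on the table. Origin: centre of its underside. It may be squeezed by the fingers with up to about 15 N on each side; 8 to 10 N holds it.
- fixture: Aluminium holding fixture, bolted down. Base 120 (x) x 250 (y, from -155 to +95) x 12 mm; origin on the table below it. All offsets below are in its frame. Two rubber cushions, 16 mm wide at x = +-36, y = 17 to 63, top at z = 16 mm, carry the bar. The jaw slides along +y towards the stops. Between the stops and between the cushions there is room for a finger.
- bar_home (a point): Where the centre of the bar's underside lies when the bar is home: on the cushions (z = 16 mm), against both stops, length along the fixture's x. It is at x = 0, y = 42 mm in the fixture. The bar slides on the cushions at about 2 to 3.5 N.
- stops (a point): Midway between the two upright round steel stops, at their tops (z = 42 mm), in the plane of the faces that touch the bar (y = 60 mm). The stops have 18 mm diameter, at x = +-42, y = 69 mm.
- jaw: Jaw carriage on a stiff slide along the fixture's y: 16 N moves it, it stays where left; origin from y = -85 to -5 mm, below its grip fin and 12 mm above the table; body 44 mm wide (x), top 25 mm above the origin. Ahead (+y) is a sprung white pad (1.5 N per mm, 26 mm diameter, 30 mm above the table) on a screw left at an unknown setting: pad face 45 to 55 mm ahead of the origin.
- fin (a point): Top of the jaw's upright aluminium grip fin, 77 mm above the table: the fin is 40 (x) x 14 (y) mm and 40 mm high. Push the jaw by it. With the cam open, 2 to 5 N on the bar at the stops is right; the closing cam advances the pad by another 3.5 mm (5 N more). More than 15 N from the jaw chips the glass.
- cam_pivot (a point): Axis of the cam lever, on top of its steel hub, 55 mm above the table, on the jaw carriage 45 mm behind (-y of) the jaw's origin. The lever turns about the vertical here.
- cam (a joint): Cam lever angle. 0 rad: open, the lever points to the fixture's +x. It turns clockwise seen from above, to -y (away from the stops) at pi/2 rad; end stop at 1.62. It starts between 0 and 0.15 and stays where it is left (about 0.06 N m to turn; dragging the lever out of its circle drags the jaw along).
- cam_peg (a point): Centre of the upper part of the round black upright peg at the end of the cam lever: 16 mm diameter, 68 mm from the pivot, at 67 mm above the table; peg top 11 mm higher, lever arm 17 mm lower.
- kin_mount: Bystander: black mirror mount lying on its face, 51 x 51 x 39 mm. Origin: centre of underside.
- lens_tube: Bystander: black lens tube standing on end, 30 mm diameter, 30 mm high. Origin: centre of underside.
- driver: Bystander: screwdriver with red handle, 189 mm long (y), lying. Origin: centre of underside.
- base_bar: Bystander: black slotted base bar, 25 x 75 (y) x 10 mm. Origin: centre of underside.
Things that resemble listed ones, but are neither listed nor needed, are in the scene too. Several things have the shape of the glass; the one meant has the colours described above.

How it is judged:
By the outcome, as a careful person would: the job done as asked, in the order asked, and still so for the second after the job is handed in, with the robot touching nothing.
It also fails if it takes over 72 s, if anything falls off the work surface, if the arm or the gripper's body presses on something with over 40 N, if the wrist force passes 120 N, or if a joint passes its speed limit or range.

## Working session

There is one attempt and no reset: what is moved stays moved. The work goes in short steps, each a Python script; the robot and the scene stay as the last script left them, time stands still between calls to the robot, and variables do not carry over. Pictures are saved under pics/ and viewed, at most 10 in all, crops included, and the job is handed in when it is done.

```bash
ls; mkdir -p pics; cat > h.py <<'E'
import numpy as np, cv2
from station import robot, solver, viewer, job
def shot(n,f=None):
    c=viewer.camera(n)
    if f: cv2.imwrite('pics/'+f+'.png',c['img'][:,:,::-1]); np.savez('pics/'+f,**c)
    return c
def ray(c,uv,z):
    R=cv2.Rodrigues(np.array(c['rvec'],float))[0]; t=np.array(c['tvec'],float).ravel()
    uv=np.atleast_2d(np.array(uv,float)); d=np.c_[uv,np.ones(len(uv))]@np.linalg.inv(c['intrinsics']).T@R
    o=-R.T@t
    return o+d*((z-o[2])/d[:,2])[:,None]
def proj(c,p):
    return cv2.projectPoints(np.atleast_2d(np.array(p,float)),np.array(c['rvec'],float),np.array(c['tvec'],float),np.array(c['intrinsics'],float),None)[0][:,0]
def down(a):  # tool pointing down, tool y axis (closing line) at world angle a
    # R = [x,y,z]; z=-Z ; y=(cos a, sin a,0); x = y x z
    from scipy.spatial.transform import Rotation as Ro
    y=np.array([np.cos(a),np.sin(a),0]); z=np.array([0,0,-1.]); x=np.cross(y,z)
    q=Ro.from_matrix(np.c_[x,y,z]).as_quat(); return [q[3],q[0],q[1],q[2]]
E
python3 - <<'E'
from h import *
for n in ('top','scene'): shot(n,n+'0')
s=robot.sense(); print({k:np.round(v,3) for k,v in s.items()})
E
```

```text
pics
{'clock': np.float64(0.1), 'joints': array([-1.373,  0.092,  1.232, -0.   ,  1.82 , -0.057]), 'qvel': array([-0.003, -0.003, -0.002, -0.001,  0.   , -0.002]), 'tau': array([ 3.0000e-03, -4.4786e+01, -4.0757e+01,  7.0000e-02,  2.8000e-02,
       -0.0000e+00]), 'ee_pos': array([ 0.151, -0.58 ,  0.244]), 'tool_rot': array([-0.001,  0.992,  0.127, -0.   ]), 'force': array([-0.093, -0.741, -0.893]), 'torque': array([-0.028, -0.014, -0.006]), 'grasp_force': np.float64(0.0), 'width': np.float64(0.088)}
```

View pics/top0.png

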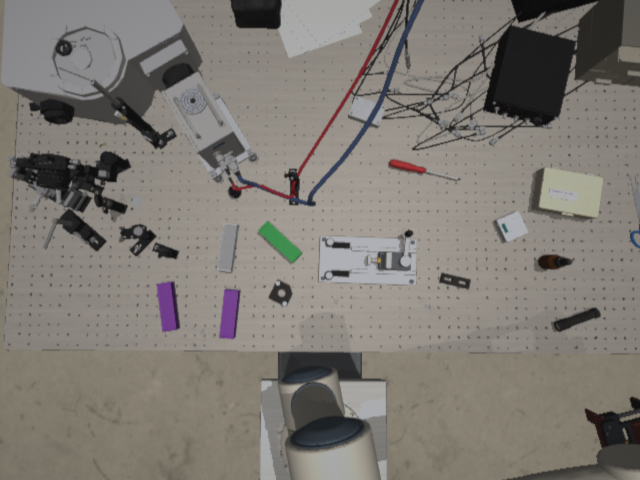

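View pics/scene0.png

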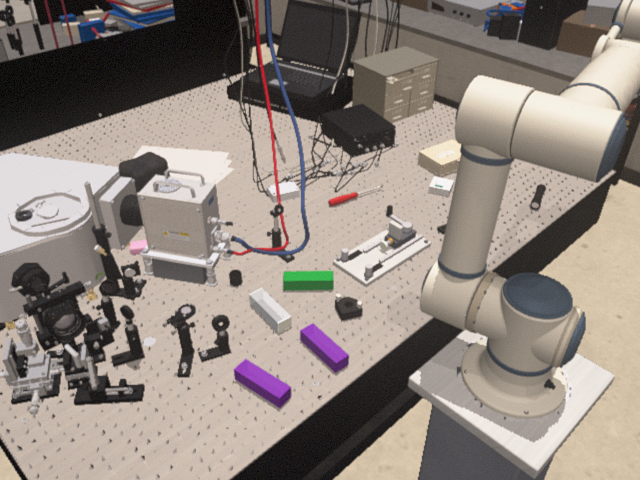

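The top view shows the clear/grey bar at about (228,248). The fixture is at (368,260), with its stops on the left near (328,243) and (328,275), and the cam peg at (408,234). The lens tube is at (234,193), the mirror mount at (281,293) and the green decoy at (280,242). I'll look closer with the wrist camera.

```bash
python3 - <<'E'
from h import *
c=np.load('pics/top0.npz')
print(np.round(ray(c,[[228,248],[320,236],[319,283],[417,236],[417,284]],0.012),3))
g=ray(c,[[228,248]],0.03)[0]; f=ray(c,[[368,260]],0.012)[0]
w=shot('wrist'); R=cv2.Rodrigues(np.array(w['rvec']))[0]
s=robot.sense(); print('cam rel',-R.T@w['tvec']-s['ee_pos'],R[2],w['intrinsics'][0,0])
robot.move_to([f[0]-.03,f[1],.33],down(np.pi/2)); print(robot.sense()['joints'])
shot('wrist','wf')
robot.move_to([g[0]-.04,g[1],.30],down(np.pi/2)); print(robot.sense()['joints'],robot.sense()['clock'])
shot('wrist','wg')
E
python3 -c "
import cv2,numpy as np
cv2.imwrite('pics/w2.png',cv2.resize(np.vstack([cv2.imread('pics/wf.png'),cv2.imread('pics/wg.png')]),(400,600)) ) if 0 else None"
```

```text
[[ 0.483  0.243  0.012]
 [ 0.515  0.008  0.012]
 [ 0.395  0.01   0.012]
 [ 0.517 -0.242  0.012]
 [ 0.394 -0.24   0.012]]
cam rel [0.08066975 0.02096989 0.14028711] [-0.29051594 -0.07346707 -0.95404564] 390.58712348860047
[-3.44377642e-01 -2.98935880e-01  1.44135113e+00 -1.72494153e-04
  1.99949751e+00 -1.91381943e+00]
[ 4.28156444e-01 -1.50317724e-01  1.36851586e+00 -5.01893805e-04
  1.92316588e+00 -1.14155005e+00] 3.5083
```

View pics/wf.png

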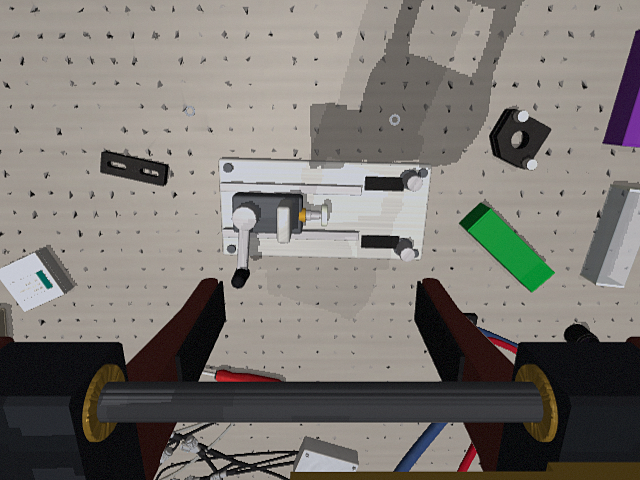

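View pics/wg.png

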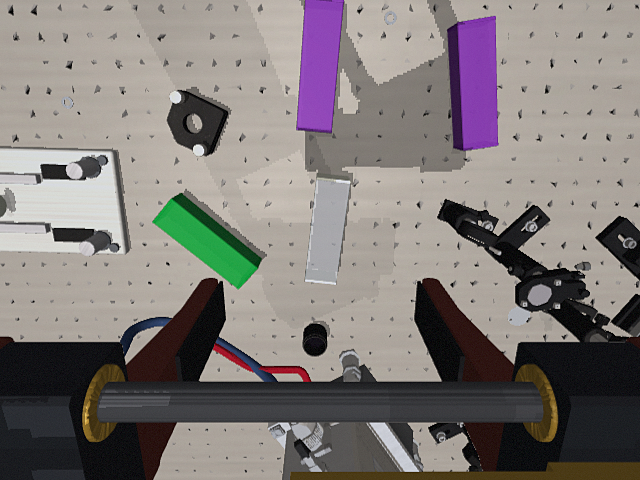

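The fixture view has base corners near (221,158), (430,165), (421,260) and (223,256). The stops are at (413,183) and (405,247), the fin at (284,224), the pad at (325,212), the hub at (244,215) and the peg at (240,278). In the other view the glass spans (318,177) to (306,283). I'll enlarge both for exact corners.

```bash
python3 - <<'E'
import cv2,numpy as np
a=cv2.imread('pics/wf.png')[150:290,210:440]; b=cv2.imread('pics/wg.png')[165:295,290:370]
A=cv2.resize(a,None,fx=3.4,fy=3.4,interpolation=cv2.INTER_CUBIC)
cv2.imwrite('pics/za.png',A)
b=cv2.resize(b,None,fx=4.6,fy=4.6,interpolation=cv2.INTER_CUBIC)
cv2.imwrite('pics/zb.png',b)
E
```

```text
(no output)
```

View pics/za.png

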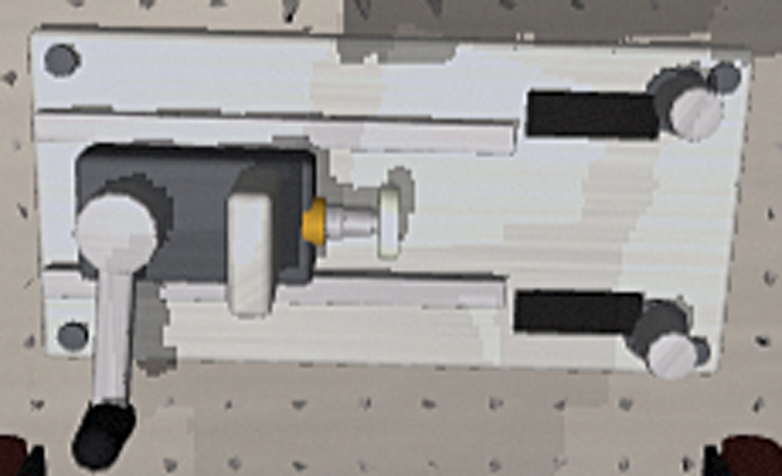

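View pics/zb.png

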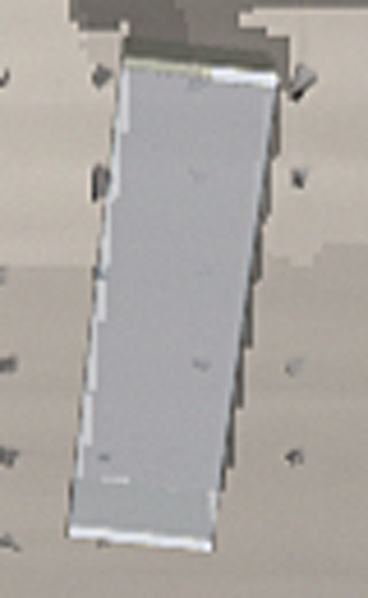

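```bash
cat > fit.py <<'E'
from h import *
def un(uv,s,o): return (np.array(uv,float)+.5)/s-.5+np.array(o)
def fit(c,uv,P):
    W=np.vstack([ray(c,u,p[2])[0] for u,p in zip(uv,P)])[:,:2]; P=np.array(P)[:,:2]
    a=P-P.mean(0); b=W-W.mean(0)
    th=np.arctan2((a[:,0]*b[:,1]-a[:,1]*b[:,0]).sum(),(a*b).sum())
    R=np.array([[np.cos(th),-np.sin(th)],[np.sin(th),np.cos(th)]]); t=W.mean(0)-R@P.mean(0)
    return th,t,R,W-(P@R.T+t),W
E
python3 - <<'E'
from fit import *
c=np.load('pics/wf.npz')
uv=un([[32,27],[752,50],[715,372],[48,353],[695,113],[673,355],[527,90],[527,136],[515,290],[514,332]],3.4,[210,150])
P=np.array([[-60,-155,12],[-60,95,12],[60,95,12],[60,-155,12],[-42,69,42],[42,69,42],[-44,17,16],[-28,17,16],[28,17,16],[44,17,16]])/1e3
th,t,R,e,W=fit(c,uv,P); print('fix',th,t); print(np.round(e*1e3,1).tolist())
for n,q,z in (('fin front/back',[[270,255],[228,255]],.077),('fin corners',[[228,193],[272,193],[271,312],[229,316]],.077),('hub',[[117,232]],.055),('pegtop',[[95,450]],.078),('pad',[[400,222]],.03)):
    for p in ray(c,un(q,3.4,[210,150]),z): print(n,np.round((p[:2]-t)@R*1e3,1))
c=np.load('pics/wg.npz')
cam=-cv2.Rodrigues(c['rvec'])[0].T@c['tvec']; print('cam',cam)
uv=un([[122,62],[278,78],[212,547],[68,532]],4.6,[290,165])
for z in (.032,0):
    w=ray(c,uv,z)[:,:2]; print(z,np.round(w*1e3,1).tolist(),[round(1e3*np.linalg.norm(w[i]-w[i-1]),1) for i in range(4)])
th,t,R,e,W=fit(c,uv,np.array([[-60,-18,32],[-60,18,32],[60,18,32],[60,-18,32]])/1e3); print('glass',th,t,np.round(e*1e3,1).tolist())
E
```

```text
fix -0.03180553032719126 [ 0.4568292  -0.08089021]
[[0.6, 2.0], [0.9, -2.0], [-1.2, -2.0], [-1.1, 2.4], [0.1, -0.7], [-0.2, 0.3], [0.3, -0.6], [0.3, 0.4], [0.2, -0.2], [0.1, 0.4]]
fin front/back [  0.1 -66.8]
fin front/back [  0.5 -79.7]
fin corners [-19.1 -79.6]
fin corners [-19.5 -66.3]
fin corners [ 18.6 -66.3]
fin corners [ 20.3 -79.4]
hub [   0.2 -117.9]
pegtop [  66.8 -122.5]
pad [  0.6 -25.8]
cam [0.36027034 0.23964423 0.44055275]
0.032 [[427.0, 236.0], [430.8, 271.6], [547.8, 257.8], [543.7, 222.1]] [np.float64(117.5), np.float64(35.9), np.float64(117.9), np.float64(35.9)]
0 [[432.3, 235.7], [436.3, 274.1], [562.5, 259.3], [558.1, 220.8]] [np.float64(126.7), np.float64(38.7), np.float64(127.1), np.float64(38.7)]
glass -0.11699420118781248 [0.48733437 0.24689299] [[1.4, -0.0], [0.9, -0.1], [-1.2, 0.1], [-1.1, 0.1]]
```

The fits agree to about 1–2 mm, so I'll pick up the bar.

```bash
cat >> h.py <<'E'
TH=-0.0318; T=np.array([.4568,-.0809]); RF=np.array([[np.cos(TH),-np.sin(TH)],[np.sin(TH),np.cos(TH)]])
def fx(x,y,z): return [*(RF@[x,y]+T),z]
def infx(p): return (np.array(p[:2])-T)@RF
def st(m=''):
    s=robot.sense(); print(m,round(float(s['clock']),2),'pos',np.round(s['ee_pos'],4),'F',np.round(s['force'],2),'w',round(float(s['width']),4),'g',round(float(s['grasp_force']),1)); return s
E
python3 - <<'E'
from h import *
q=down(np.pi/2-.117); g=[.4873,.2469]
robot.grip(.056,9)
robot.move_to([*g,.12],q); st()
print(robot.move_linear([*g,.027],feed=.08,guard=6)); st('down')
robot.grip(.03,9); st('grip')
robot.move_linear([*g,.032],feed=.02); robot.hold(.2); st('l')
robot.move_linear([*g,.15],feed=.1); st('up')
robot.move_to(fx(0,39,.15),down(np.pi/2+TH)); robot.hold(.2); st('over')
shot('wrist','held')
E
```

```text
5.0 pos [0.4878 0.2472 0.1217] F [0.02 0.45 0.03] w 0.0563 g 0.0
False
down 6.31 pos [0.4878 0.2471 0.0278] F [-0.11  0.1  -0.55] w 0.056 g 0.0
grip 6.76 pos [0.4875 0.2468 0.0273] F [-0.61 -0.84  2.11] w 0.036 g 9.0
l 7.36 pos [0.4872 0.2469 0.0317] F [-0.2   0.15 -4.3 ] w 0.0362 g 9.0
up 8.69 pos [0.4869 0.2468 0.1489] F [-0.52 -0.51 -3.94] w 0.0361 g 9.0Traceback (most recent call last):
  File "<stdin>", line 9, in <module>
station.Unreachable: the arm cannot take that pose within its joint ranges
```

```bash
python3 - <<'E'
from h import *
print(np.round(robot.sense()['joints'],3), fx(0,39,.15))
for z in (.15,.1,.05,.2,.3):
  for a in (np.pi/2+TH,TH-np.pi/2): 
    j=solver.ik(fx(0,39,z),down(a)); print(z,None if j is None else np.round(j,3))
E
```

```text
[ 0.407 -0.051  1.544  0.     1.651 -1.047] [np.float64(1.696790987260382), np.float64(38.89938248167928), 0.15]
0.15 None
0.15 None
0.1 None
0.1 None
0.05 None
0.05 None
0.2 None
0.2 None
0.3 None
0.3 None
```

```bash
sed -i 's/RF@\[x,y\]+T/RF@[x\/1e3,y\/1e3]+T/; s/(np.array(p\[:2\])-T)@RF/(np.array(p[:2])-T)@RF*1e3/' h.py
python3 - <<'E'
from h import *
robot.move_to(fx(0,39,.15),down(np.pi/2+TH)); robot.hold(.2); s=st('over'); print(infx(s['ee_pos']))
shot('wrist','held')
E
```

```text
over 10.01 pos [ 0.4583 -0.0409  0.1499] F [-0.06 -0.66 -4.19] w 0.0361 g 9.0
[ 0.23355746 39.98224036]
```

View pics/held.png

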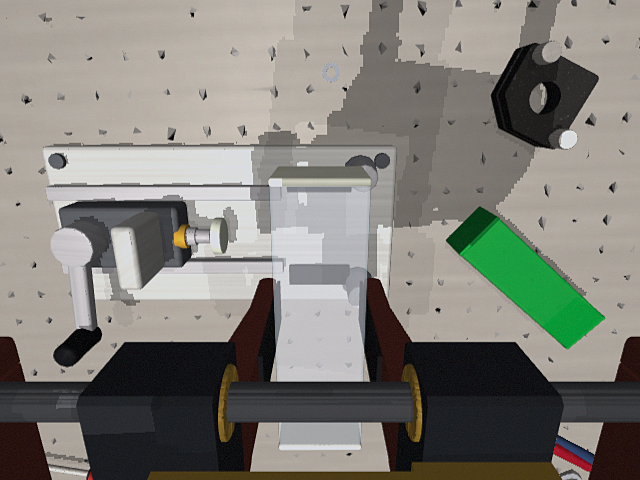

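The bar is held level above the cushions, with its near end at v≈167–187 and its far end at v≈448. The jaw and pad (220,235) are well clear. I'll check the centring along its length from these edges, plus the fixture's near corners.

```bash
python3 - <<'E'
from h import *
c=np.load('pics/held.npz'); e=robot.sense()['ee_pos']; z=e[2]-.0275
for dz in (0,.032):
  P=[[*(np.array(e[:2])+RF@[x,y]),z+dz] for x in (-.06,.06) for y in (-.018,.018)]
  print(dz,np.round(proj(c,P),1).tolist())
print(np.round(proj(c,[fx(-60,-155,.012),fx(-60,95,.012),fx(-42,69,.042)]),1).tolist())
g=c['img'].astype(int).sum(2)//3
print('near',g[155:200,320].tolist()); print('far',g[430:462,320].tolist())
print('row147cols',g[165,36:52].tolist(),g[155,380:402].tolist(),'v',g[138:154,150].tolist())
E
```

```text
0 [[276.4, 165.9], [360.7, 166.0], [283.7, 398.5], [353.1, 398.6]]
0.032 [[266.8, 178.1], [370.0, 178.2], [277.4, 449.4], [359.0, 449.5]]
[[39.0, 144.2], [398.0, 144.7], [364.5, 177.4]]
near [155, 159, 160, 160, 155, 155, 156, 154, 152, 156, 156, 119, 93, 100, 100, 100, 102, 104, 98, 101, 99, 95, 101, 141, 181, 191, 202, 189, 183, 177, 173, 173, 128, 131, 131, 130, 136, 167, 192, 190, 184, 183, 186, 186, 190]
far [164, 166, 164, 167, 163, 164, 165, 167, 166, 166, 165, 166, 164, 166, 174, 195, 219, 221, 224, 214, 166, 165, 165, 169, 169, 166, 163, 163, 165, 167, 165, 166]
row147cols [169, 170, 170, 171, 172, 172, 174, 173, 164, 185, 210, 220, 221, 234, 132, 100] [77, 75, 75, 73, 74, 71, 58, 89, 151, 165, 162, 159, 160, 160, 147, 137, 96, 120, 124, 121, 121, 121] v [179, 178, 178, 179, 181, 188, 170, 78, 119, 173, 188, 196, 211, 218, 217, 216]
```

```bash
python3 - <<'E'
from h import *
robot.move_linear(fx(.4,38.5,.054),feed=.08); robot.hold(.3); s=st('low'); print(infx(s['ee_pos']))
print(robot.move_linear(fx(.4,38.5,.0415),feed=.012,guard=2.0)); robot.hold(.2); st('touch')
E
```

```text
low 11.71 pos [ 0.4586 -0.0425  0.0543] F [ 0.53  0.17 -4.1 ] w 0.0363 g 9.0
[ 0.53695148 38.46954414]
True
touch 12.73 pos [ 0.4583 -0.0424  0.0432] F [ 0.59 -0.28  6.23] w 0.0364 g 9.0
```

```bash
python3 - <<'E'
from h import *
e=robot.sense()['ee_pos']; p=[e[0],e[1],e[2]+.0004]
robot.move_linear(p,feed=.01); st()
robot.grip(.046); st('open')
robot.move_linear([p[0],p[1],.12],feed=.08); st('up')
robot.move_to(fx(-30,-10,.26),down(np.pi/2+TH)); robot.hold(.2); st()
shot('wrist','placed')
E
```

```text
13.13 pos [ 0.4581 -0.0424  0.0433] F [ 1.02  0.17 -1.14] w 0.0357 g 9.0
open 13.53 pos [ 0.4583 -0.0424  0.0437] F [ 0.41 -0.82 -0.42] w 0.046 g 0.0
up 14.64 pos [ 0.458  -0.0423  0.1193] F [ 0.73  0.56 -0.06] w 0.0461 g 0.0
 15.49 pos [ 0.4262 -0.0893  0.2574] F [-0.83 -0.19 -1.19] w 0.0459 g 0.0
```

View pics/placed.png

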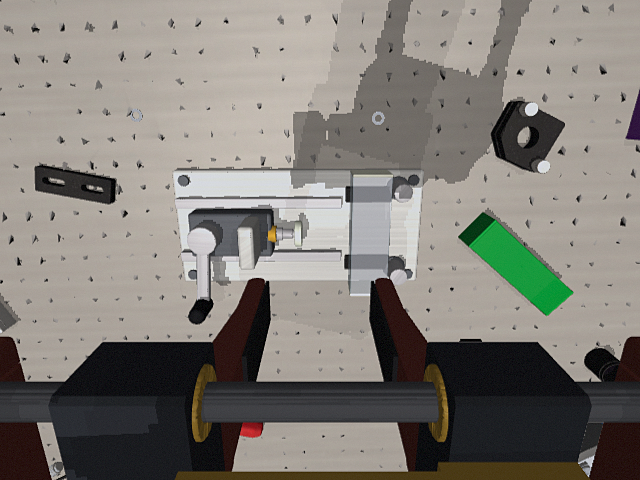

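The bar sits square on the cushions with a gap of about 2 mm to the stops (bar edge u≈391, stop u≈393). Next I'll take the fin and advance the jaw, logging force against position.

```bash
python3 - <<'E'
from h import *
robot.grip(.034)
robot.move_to(fx(0,-73,.13),down(np.pi/2+TH))
print(robot.move_linear(fx(0,-73,.080),feed=.06,guard=6)); st()
robot.grip(.0,30); robot.hold(.2); s=st('fin'); print(infx(s['ee_pos']))
f0=s['force']
y0=-73
for y in (-68,-62,-56,-50,-46):
    robot.move_linear(fx(0,y,.080),feed=.02); s=robot.sense()
    print(y,np.round(infx(s['ee_pos']),2),'Fy',round(float((RF.T@s['force'][:2])[1]),2),'w',round(float(s['width']),4),round(float(s['clock']),1))
for i in range(5):
    robot.hold(.05);s=robot.sense();print(np.round(infx(s['ee_pos']),2),np.round(RF.T@s['force'][:2],2))
E
```

```text
False
 17.59 pos [ 0.4547 -0.154   0.0804] F [-0.12 -0.98  0.73] w 0.0339 g 0.0
fin 18.24 pos [ 0.4546 -0.1546  0.0803] F [-0.05 -5.11 -0.21] w 0.014 g 30.0
[  0.15659324 -73.7076971 ]
-68 [  0.15 -70.79] Fy -14.19 w 0.0137 18.6
-62 [  0.15 -64.89] Fy -14.55 w 0.0136 19.1
-56 [  0.11 -58.91] Fy -14.46 w 0.0141 19.5
-50 [  0.07 -52.89] Fy -14.05 w 0.0139 20.0
-46 [  0.09 -48.89] Fy -13.73 w 0.0138 20.3
[  0.07 -48.9 ] [  0.72 -13.84]
[  0.07 -48.92] [  0.87 -13.09]
[  0.07 -48.91] [  0.44 -13.8 ]
[  0.08 -48.89] [  0.61 -14.37]
[  0.09 -48.93] [  1.38 -13.99]
```

```bash
cat >> h.py <<'E'
def step(y,feed=.01,n=6):
    robot.move_linear(fx(0,y,.080),feed=feed); A=[]
    for _ in range(n):
        s=robot.sense(); A.append([infx(s['ee_pos'])[1],(RF.T@s['force'][:2])[1]]); robot.hold(.02)
    a=np.mean(A,0); print(y,'act %.2f lag %.2f F %.2f t %.1f'%(a[0],y-a[0],a[1],s['clock'])); return y-a[0],a[1],a[0]
E
python3 - <<'E'
from h import *
step(-40,.02); b=step(-34,.02)[0]
y=-34
while y<-20:
    y+=.8; l=step(y)[0]
    if l-b>.45: break
E
```

```text
-40 act -42.90 lag 2.90 F -14.31 t 21.1
-34 act -36.90 lag 2.90 F -13.90 t 21.7
-33.2 act -36.37 lag 3.17 F -15.26 t 22.0
-32.400000000000006 act -35.64 lag 3.24 F -15.47 t 22.4
-31.600000000000005 act -34.85 lag 3.25 F -15.53 t 22.7
-30.800000000000004 act -34.05 lag 3.25 F -15.32 t 23.1
-30.000000000000004 act -33.26 lag 3.26 F -15.45 t 23.4
-29.200000000000003 act -32.46 lag 3.26 F -15.50 t 23.8
-28.400000000000002 act -31.66 lag 3.26 F -15.27 t 24.1
-27.6 act -30.86 lag 3.26 F -15.50 t 24.5
-26.8 act -30.06 lag 3.26 F -15.56 t 24.8
-26.0 act -29.26 lag 3.26 F -15.53 t 25.2
-25.2 act -28.45 lag 3.25 F -15.43 t 25.5
-24.4 act -27.65 lag 3.25 F -15.52 t 25.9
-23.599999999999998 act -26.85 lag 3.25 F -15.88 t 26.2
-22.799999999999997 act -26.10 lag 3.30 F -15.75 t 26.6
-21.999999999999996 act -25.46 lag 3.46 F -16.17 t 26.9
```

```bash
python3 - <<'E'
from h import *
b=3.255; y=-22.0
for i in range(9):
    y+=.6; l=step(y)[0]; print('   pad N %.2f'%((l-b)*4.76))
    if l-b>.80: break
E
```

```text
-21.4 act -25.05 lag 3.65 F -16.98 t 27.3
   pad N 1.90
-20.799999999999997 act -24.56 lag 3.76 F -17.00 t 27.6
   pad N 2.42
-20.199999999999996 act -24.00 lag 3.80 F -17.93 t 28.0
   pad N 2.58
-19.599999999999994 act -23.41 lag 3.81 F -17.88 t 28.3
   pad N 2.63
-18.999999999999993 act -22.82 lag 3.82 F -17.50 t 28.7
   pad N 2.68
-18.39999999999999 act -22.22 lag 3.82 F -17.91 t 29.0
   pad N 2.67
-17.79999999999999 act -21.68 lag 3.88 F -17.98 t 29.4
   pad N 2.99
-17.19999999999999 act -21.22 lag 4.02 F -18.47 t 29.7
   pad N 3.66
-16.599999999999987 act -20.78 lag 4.18 F -18.73 t 30.1
   pad N 4.43
```

The log shows the pad touching at −26.1, then the bar sliding at 2.7 N, then a rise at the pad's full 1.5 N/mm once the stops are met. The pad is now at about 4.4 N, so I'll unload, release the fin and turn the cam.

```bash
python3 - <<'E'
from h import *
r=step(-20.8); Y=r[2]; st()
robot.grip(.034); robot.hold(.1); print(infx(robot.sense()['ee_pos']))
robot.move_linear(fx(0,-20.8,.13),feed=.08); 
print('Y',Y); np.save('Y',Y)
robot.move_to(fx(20,-60,.25),down(np.pi/2+TH)); robot.hold(.15); st()
shot('wrist','set')
c=np.load('pics/set.npz')
print(proj(c,[fx(67.8,Y-45-4.8,.078),fx(0,Y-45,.055),fx(0,Y,.077)]))
E
```

```text
-20.8 act -21.00 lag 0.20 F -4.67 t 30.7
 30.76 pos [ 0.4561 -0.1019  0.0803] F [-1.55 -4.6   4.08] w 0.0139 g 30.0
[-2.26715337e-03 -2.07134248e+01]
Y -20.99740277038078
 32.89 pos [ 0.4742 -0.141   0.2476] F [-0.21  0.26 -0.18] w 0.0337 g 0.0
[[305.5712955  272.03398784]
 [311.1898709  188.8278376 ]
 [366.32072828 193.86042047]]
```

View pics/set.png

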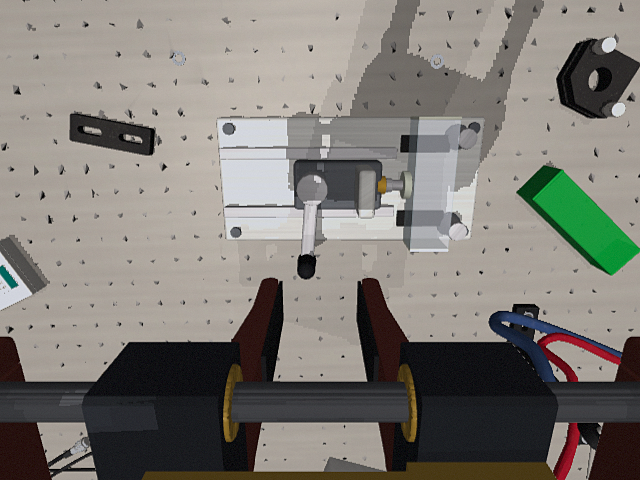

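The pad touches the bar, which lies flush along both stops. The peg at about (307,270) and hub at (312,187) agree with the prediction to about 1 mm. Turning the cam now.

```bash
cat >> h.py <<'E'
Yj=-20.9
def peg(phi,z,r=67.5,dx=0): return fx(r*np.cos(phi),Yj-45-r*np.sin(phi),z), down(np.pi/2+TH-phi)
E
python3 - <<'E'
from h import *
robot.grip(.028,5)
p,q=peg(.07,.12); robot.move_to(p,q); robot.hold(.1); 
p,q=peg(.07,.080); print(robot.move_linear(p,feed=.06,guard=4)); st('at peg')
robot.grip(.018,3); robot.hold(.1); st('caged')
for phi in np.arange(.2,1.45,.16):
    p,q=peg(phi,.080); robot.move_linear(p,rot=q,feed=.05,guard=9)
    s=robot.sense(); print(round(phi,2),'F',np.round(RF.T@s['force'][:2],1),'e',np.round(infx(s['ee_pos'])-infx(p),1),round(float(s['clock']),1))
E
```

```text
False
at peg 34.82 pos [ 0.522  -0.1537  0.0802] F [-0.57  0.25 -0.03] w 0.0279 g 0.0
caged 35.32 pos [ 0.5219 -0.1537  0.0802] F [ 0.17 -0.26  0.42] w 0.018 g 0.2
0.2 F [-1.1  0. ] e [-0.1 -0. ] 35.6
0.36 F [-1.   0.2] e [-0.   0.1] 36.0
0.52 F [-0.2  0.5] e [0.1 0.2] 36.4
0.68 F [-0.5 -0.2] e [0.1 0.2] 36.7
0.84 F [-0.3  0.6] e [0.1 0.1] 37.1
1.0 F [-0.7 -0.2] e [0.2 0.1] 37.5
1.16 F [-0.3 -0.2] e [0.1 0.1] 37.8
1.32 F [ 0.4 -0.6] e [0.2 0. ] 38.2
```

```bash
python3 - <<'E'
from h import *
for phi in (1.44,1.52,1.57,1.60,1.63,1.66,1.69):
    p,q=peg(phi,.080); g=robot.move_linear(p,rot=q,feed=.03,guard=3)
    s=robot.sense(); e=infx(s['ee_pos']); print(phi,g,'F',np.round(RF.T@s['force'][:2],1),'phi act',round(float(np.arctan2(-(e[1]-Yj+45),e[0])),3),'g',s['grasp_force'])
    if g and phi>1.58: break
robot.grip(.03); robot.hold(.1); e=robot.sense()['ee_pos']
robot.move_linear([e[0],e[1],.14],feed=.08)
robot.move_to(fx(10,-60,.25),down(np.pi/2+TH)); robot.hold(.3); st()
shot('wrist','end'); c=np.load('pics/end.npz')
print(proj(c,[fx(0,Yj-45-68,.078),fx(0,Yj-45,.055),fx(0,Yj,.077)]))
E
```

```text
1.44 False F [-0.2  0.1] phi act 1.437 g 0.02907135217569548
1.52 False F [-0.1 -0.5] phi act 1.519 g 0.033759498606628774
1.57 False F [0.1 0. ] phi act 1.569 g 0.07940452482806531
1.6 False F [ 0.8 -0.2] phi act 1.599 g 0.27265635175616865
1.63 False F [ 4.3 -0.2] phi act 1.624 g 1.5530284638134617
1.66 False F [5.9 0.4] phi act 1.646 g 2.962477283268754
1.69 False F [7.1 2.6] phi act 1.675 g 2.964567225180872
 43.23 pos [ 0.4648 -0.1413  0.2498] F [-0.28  0.41 -0.45] w 0.03 g 0.0
[[228.76568685 204.29658989]
 [312.37767809 198.28978609]
 [366.76363237 203.92309563]]
```

View pics/end.png

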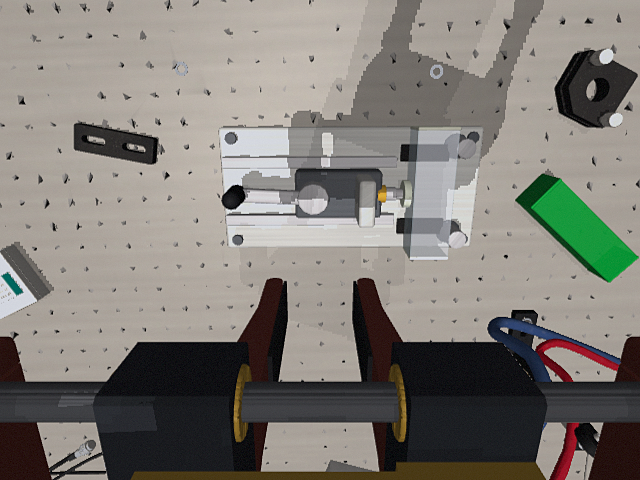

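The lever now points to −y at its end stop (peg 233,197). The jaw hasn't moved, and the bar is flush on both stops with the pad against it. The robot is clear of everything, so I'm handing in.

```bash
python3 -c "
from h import *
print(job.sign_off())"
```

```text
the job is handed in; nothing more can be done
None
```

The job is handed in after about 43 s: the glass bar lies home against both stops, the jaw was set at about 4.4 N pad force by feel, the cam lever was turned fully to its end stop, and the robot is clear; the judging result was not shown.

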